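# Feel along the swept edge of a ground glass panel

## Robot

A 6-joint arm with a two-finger parallel gripper is mounted at the origin on the work surface. World frame = base frame: x ahead of the robot, y to its left, z up, the work surface at z = 0. Lengths are in m, angles in rad, forces in N, time in s.
With the tool pointing down it reaches from about 0.425 to 0.95 m from the base axis. Payload 14.7 kg.
Tool frame: the origin (TCP) lies midway between the tips of the shut fingers; the grasp point (between the pads) lies 19 mm behind it; z points along the fingers, y is the line along which they close (so a half turn about z gives the same grasp; the last joint's range is limited). The gripper opens to 85 mm and grips with 20 to 120 N. Pads are 22 mm wide; open, the fingers measure 114 mm over their backs; the gripper's body (76 mm by 85 mm) begins 54 mm behind the grasp point. The pads swing forward as they close: fully open they stand 13 mm farther back than shut.
Start: joints at [1.142, 0.48, 1.596, -0, 1.065, -0.047], TCP at [0.242, 0.603, 0.231] pointing down, gripper open.
Joint ranges: [-2.75, 2.75], [-0.82, 2.05], [0.23, 2.67], [-1.56, 4.7], [0.09, 2.69], [-2.92, 2.92]. Speed limits (rad/s): [1.89, 1.89, 2.39, 3.01, 3.01, 3.01].

## Interface

Orientations are given as a rotation vector (axis times angle).
In Python, from plant import manip, imaging gives the robot as it stands.
- The arm moves only by the tool play_rows, never from a script. Its argument "targets" is a list of rows, each a list of 2 entries, a list of its own where there are three numbers: the shift along the tool's x, y, z in mm, then the turn, a rotation vector about the tool's x, y, z in rad. A call has exactly 8 rows; each row is the pose to reach, as a shift and turn from the pose commanded when the call began, along the tool's axes at that moment; what a row does not reach only later rows make up. A row lasts 1/10 s, in which the tool goes at most 50 mm and 8.59 degrees, less where a joint would pass 70% of its speed; a pose out of reach is approached as far as the arm can. A call with a gripper value outside its range is refused whole. "fingers" is the closure, from -1 (fully open) to 1 (shut), set as the call begins (left out, the last holds). The fingers move at their own pace and stop on an object; "force" is the grip in N (left out, the last holds). Time passes only in rows, so rows that repeat a pose let the fingers close, or fill a call up. It gives the time, the measured TCP pose, the force, the opening and the grip force at its end, in the units of the state.
- manip.sense(): the state, without advancing time (a new reading comes with each control period).
- imaging.capture(name): name is "scene" or "top" or "wrist"; returns (picture, depth): 400x640x3 uint8, red, green, blue; 400x640 float32, m along the optical axis (not along the pixel's ray), 0 where there is no reading.
- imaging.calibration(name): a dict with "camera_matrix" (3x3 intrinsics, pixels), "pose" (4x4, takes a point from camera to world coordinates); the wrist camera has in their place "T_tool_cam" (4x4, takes a point from camera to tool coordinates, whose origin is the TCP and whose axes are the flange's). Camera axes: x right, y up, looking along -z (the intrinsics and any distortion apply to the point x, -y, -z); pixel columns grow to the right and rows downward; lengths in m; the calibration is good to about 2 mm. A picture is of the moment at which its call begins: read the wrist's pose just before it. calibration takes no time and is no camera call.
- manip.close_job(): hands the job in; it is judged then, once.
Trained networks look in the newest picture that a camera, given by its name, has taken for a name from the list of things; names that differ only in an ending like _2 or _b are one class to them, and where a whole thing is asked for, a point or a joint stands for the part that bears it (a point fixed in the world has none). Each returns a list of dicts, best first, with "confidence" (0 to 1); they miss things now and then, are a little off and sometimes report something else, mostly with a low value. They report only what shows in the picture. A call takes as long as a camera call. They do not tell look-alikes from the thing itself.
- imaging.search_frame(target, camera): "xyz" ([x, y, z] in m, in world coordinates, good to about 4 mm: the middle of the surface that is visible of it).
- imaging.tip_of(target, camera): "xyz" ([x, y, z] in m, in world coordinates, good to about 4 mm: a listed point, or the origin of a listed thing).
The state is a dict: "clock": time; "q": joint angles; "qvel": joint speeds; "joint_efforts": joint torques, N m; "ee_pos": TCP position; "tcp_rot": TCP orientation; "force": force on the tool from outside, world axes, zero at the start; "wrist_torque": the same for the moment, N m; "gripper_width": finger opening in m; "gripper_force": force on a finger pad.
Only numpy, scipy, OpenCV 4.12 (cv2) and the standard library are available. Lean on these libraries where they do the work, as an engineer would, in place of code of your own. Each camera call takes 0.05 s, during which the arm holds its last target. There are 200 camera calls.

## Task

Two ground glass panels stand upright in sprung wooden stands. Check the one with the swept (S-curved) top edge for chips: run the fingertips lightly over the top of its whole upper edge, end to end, from its tall end down to its low end, then come away. The panel gives a little under the touch, but must not be pushed down to its stop, shoved hard, pinched between the fingers or lifted; leave the straight-topped panel and everything else on the bench alone.

Things in the scene. Friction and masses are not known exactly. Their poses are not given: they have to be found in the camera images.
- swept_stand: the wooden stand that carries the swept panel: 58 x 170 x 46 mm, fixed to the bench, any yaw; origin at the centre of its underside, y along the panel, +y towards the panel's low end, z up
- swept (a joint): how far the swept panel is pressed down in its stand, m: 0 at rest, positive down, stop at 0.020; a spring of 450 N/m with damping pushes it back to 0. Negative = pulled up out of the stand. It moves only vertically
- swept_end_a (a point): tall end of the swept panel's top edge: on the edge's top line at the panel's end, 125 mm above the bench. The panel is frosted glass, 160 mm long, 10 mm thick, its top edge rounded to 5 mm radius and falling in a smooth S from 125 mm (tall end) to 85 mm (low end) above the bench: height = 105 mm - 20 mm * sin(180 deg * s / 160 mm), s = distance from the middle towards the low end
- swept_q_a (a point): point on that top edge 40 mm from the tall end, about 119 mm above the bench
- swept_mid (a point): middle of that top edge, 105 mm above the bench (axes as the stand's)
- swept_q_b (a point): point on that top edge 40 mm from the low end, about 91 mm above the bench
- swept_end_b (a point): low end of that top edge, 85 mm above the bench
- straight_stand: the same kind of stand, carrying the panel with a straight, level top edge (160 mm long, 10 mm thick, 105 mm above the bench): not to be touched; origin at the centre of its underside, y along the panel
- straight (a joint): how far the straight panel is pressed down, m (0 at rest)
- weight: small brass knobbed weight, 38 mm across, 48 mm tall, between the two stands; a loose bystander; origin at the centre of its underside
- tumbler: open glass tumbler, 68 mm across, 85 mm tall; a loose bystander; origin at the centre of its underside
- paste_jar: glass jar with a steel cap, 64 mm across, 60 mm tall; a loose bystander; origin at the centre of its underside
- lap_wheel: flat cork wheel with a hole, 120 mm across, 18 mm thick, lying flat; a loose bystander; origin at the centre of its underside
- wedge_block: wooden block 50 x 90 x 30 mm; a loose bystander; origin at the centre of its underside
- roller: grey plastic cylinder standing upright, 36 mm across, 70 mm tall; a loose bystander; origin at the centre of its underside
- bowl: white bowl, 110 mm across, 50 mm tall; a loose bystander; origin at the centre of its underside
Things that resemble listed ones, but are neither listed nor needed, are in the scene too. What is shaped like the swept_stand but pink or yellow is not meant.

How it is judged:
On the way, in this order (a step that is already met when the one before it is completed fails the run):
1. a fingertip rests lightly, from above, on the top edge at the tall end (the last 25 mm) (value of joint swept above 0.001 m and contact force between the fingers and swept_stand above 0.2 N and x of the grasp point in the frame of swept_mid between -0.03 and 0.03 m and z of the grasp point in the frame of swept_mid above 0.024 m and y of the grasp point in the frame of swept_mid between -0.105 and -0.055 m), for 0.1 s.
2. the fingertip touches the edge from above 40 mm from the tall end (within 8 mm) (value of joint swept above 0.001 m and contact force between the fingers and swept_stand above 0.2 N and x of the grasp point in the frame of swept_mid between -0.03 and 0.03 m and z of the grasp point in the frame of swept_mid above 0.0181 m and y of the grasp point in the frame of swept_mid between -0.048 and -0.032 m).
3. the fingertip touches the edge from above 60 mm from the tall end (within 8 mm) (value of joint swept above 0.001 m and contact force between the fingers and swept_stand above 0.2 N and x of the grasp point in the frame of swept_mid between -0.03 and 0.03 m and z of the grasp point in the frame of swept_mid above 0.0117 m and y of the grasp point in the frame of swept_mid between -0.028 and -0.012 m).
4. the fingertip touches the edge from above 80 mm from the tall end (within 8 mm) (value of joint swept above 0.001 m and contact force between the fingers and swept_stand above 0.2 N and x of the grasp point in the frame of swept_mid between -0.03 and 0.03 m and z of the grasp point in the frame of swept_mid above 0.004 m and y of the grasp point in the frame of swept_mid between -0.008 and 0.008 m).
5. the fingertip touches the edge from above 100 mm from the tall end (within 8 mm) (value of joint swept above 0.001 m and contact force between the fingers and swept_stand above 0.2 N and x of the grasp point in the frame of swept_mid between -0.03 and 0.03 m and z of the grasp point in the frame of swept_mid above -0.0037 m and y of the grasp point in the frame of swept_mid between 0.012 and 0.028 m).
6. the fingertip touches the edge from above 120 mm from the tall end (within 8 mm) (value of joint swept above 0.001 m and contact force between the fingers and swept_stand above 0.2 N and x of the grasp point in the frame of swept_mid between -0.03 and 0.03 m and z of the grasp point in the frame of swept_mid above -0.0101 m and y of the grasp point in the frame of swept_mid between 0.032 and 0.048 m).
7. the fingertip touches the edge from above at the low end (the last 25 mm) (value of joint swept above 0.001 m and contact force between the fingers and swept_stand above 0.2 N and x of the grasp point in the frame of swept_mid between -0.03 and 0.03 m and z of the grasp point in the frame of swept_mid above -0.016 m and y of the grasp point in the frame of swept_mid between 0.055 and 0.105 m), for 0.1 s.
At the end, for the whole second after the job is handed in: after the whole edge has been traced from tall end to low end, both panels are back at rest height (within 2 mm) and still, and all bystanders lie within 15 mm of where they were (value of joint swept between -0.002 and 0.002 m and value of joint straight between -0.002 and 0.002 m and velocity of joint swept between -0.01 and 0.01 m/s and distance of each of weight, tumbler, paste_jar, lap_wheel, wedge_block, roller, bowl from where it was at the start of the episode below 0.015 m); the robot touches nothing.
It fails at once if the swept panel is pushed down to its stop (over 18 mm) (value of joint swept above 0.018 m).
It fails at once if the swept panel is lifted (over 5 mm) (value of joint swept below -0.005 m).
It fails at once if the swept panel or its stand is shoved with more than 20 N (contact force between any of the fingers, the arm and swept_stand above 20 N).
It fails at once if the straight panel or its stand is touched (over 0.5 N) (contact force between any of the fingers, the arm and straight_stand above 0.5 N).
It fails at once if a bystander is shifted or lifted more than 15 mm (distance of any of weight, tumbler, paste_jar, lap_wheel, wedge_block, roller, bowl from where it was at the start of the episode above 0.015 m).
It also fails if it takes over 42 s, if anything falls off the work surface, if the arm or the gripper's body presses on something with over 40 N, if the wrist force passes 120 N, or if a joint passes its speed limit or range.

## Working session

There is one attempt and no reset: what is moved stays moved. The work goes in short steps, Python scripts to look and compute and a tool call to move; the robot and the scene stay as the last step left them, time stands still between calls to the robot, and variables do not carry over. Pictures are saved under pics/ and viewed, at most 10 in all, crops included, and the job is handed in when it is done.

Besides the shell and the picture viewer there is one more tool, called after "Request:" as name(argument=value, ...) on one line, values as JSON. play_rows: Moves the arm, as the interface text tells. Its arguments: {"type":"object","properties":{"targets":{"type":"array"},"fingers":{"type":"number"},"force":{"type":"number"}},"required":["targets"]}

```bash
mkdir -p pics
python3 - <<'E'
from plant import manip, imaging
import cv2,numpy as np
for c in ("scene","top"):
    p,d=imaging.capture(c); cv2.imwrite(f"pics/{c}.png",p[:,:,::-1]); np.save(f"{c}.npy",d)
    for t in ["swept_end_a","swept_mid","swept_end_b","swept_stand","straight_stand"]:
        for r in imaging.tip_of(t,c)[:3]: print(c,t,np.round(r["xyz"],3),round(r["confidence"],2))
s=manip.sense();print({k:np.round(v,3) for k,v in s.items()})
E
```

```text
scene swept_end_a [0.487 0.158 0.086] 0.92
scene swept_end_a [0.634 0.218 0.126] 0.85
scene swept_end_a [0.325 0.459 0.124] 0.82
scene swept_mid [0.562 0.191 0.102] 0.92
scene swept_mid [0.256 0.428 0.105] 0.7
scene swept_mid [0.338 0.152 0.109] 0.58
scene swept_end_b [0.487 0.158 0.086] 0.92
scene swept_end_b [0.634 0.218 0.126] 0.85
scene swept_end_b [0.325 0.459 0.124] 0.82
scene swept_stand [0.331 0.149 0.001] 0.96
scene swept_stand [ 0.561  0.186 -0.001] 0.93
scene straight_stand [ 0.556 -0.17  -0.   ] 0.86
top swept_end_a [0.485 0.165 0.082] 0.69
top swept_end_a [0.328 0.464 0.124] 0.68
top swept_end_a [0.19  0.388 0.083] 0.61
top swept_mid [0.254 0.426 0.108] 0.71
top swept_mid [0.337 0.152 0.105] 0.7
top swept_mid [0.562 0.189 0.103] 0.54
top swept_end_b [0.485 0.165 0.082] 0.69
top swept_end_b [0.328 0.464 0.124] 0.68
top swept_end_b [0.19  0.388 0.083] 0.61
top swept_stand [ 0.256  0.426 -0.001] 0.83
top swept_stand [0.334 0.149 0.002] 0.76
top swept_stand [0.566 0.184 0.003] 0.65
top straight_stand [ 0.552 -0.17   0.001] 0.96
top straight_stand [ 0.746  0.077 -0.001] 0.39
{'clock': np.float64(0.6), 'q': array([ 1.142,  0.48 ,  1.596,  0.   ,  1.065, -0.047]), 'qvel': array([ 0.002, -0.   , -0.   , -0.   ,  0.   ,  0.   ]), 'joint_efforts': array([-1.0000e-03, -9.5006e+01, -4.3050e+01, -0.0000e+00,  1.0000e-03,
       -0.0000e+00]), 'ee_pos': array([0.242, 0.603, 0.231]), 'tcp_rot': array([-0.596, -3.085,  0.   ]), 'force': array([ 0.317, -0.859, -0.283]), 'wrist_torque': array([0.046, 0.022, 0.015]), 'gripper_force': np.float64(0.0), 'gripper_width': np.float64(0.085)}
```

View pics/scene.png

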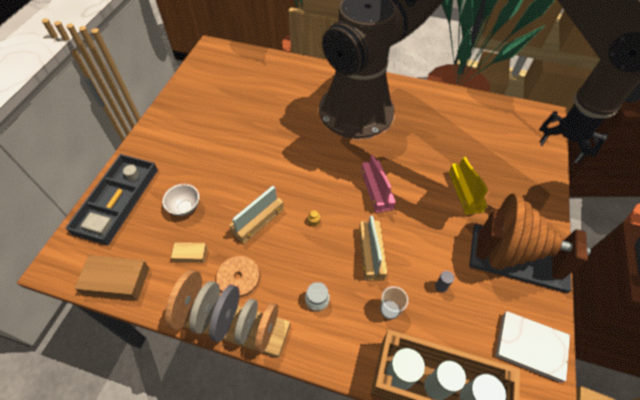

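View pics/top.png

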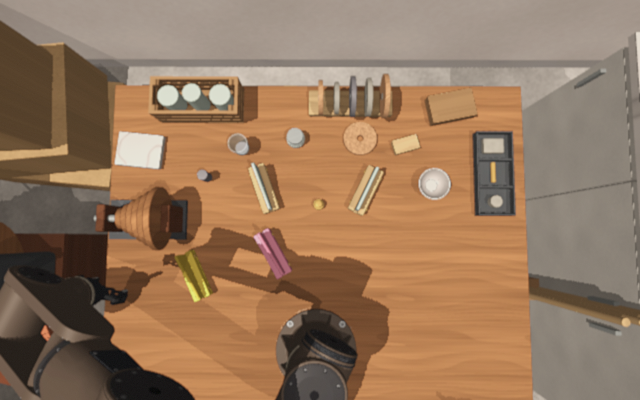

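Candidates in the scene view are the wood and glass stand at (373,245), the pink one at (378,185), the yellow one at (467,187), and the other wood and glass stand at (257,215), which looks level. The wood stand at (373,245), world (0.56, 0.19), fits: it isn't pink or yellow, and the networks put its ends at 126 and 86 mm. I'll confirm with one crop and fit the edge from depth.

```bash
cat > h.py <<'E'
import numpy as np
from plant import imaging
def cloud(d,c,T=None):
    k=imaging.calibration(c); K=np.array(k["camera_matrix"]); P=np.array(k["pose"]) if T is None else T
    v,u=np.mgrid[:d.shape[0],:d.shape[1]]; 
    x=(u-K[0,2])/K[0,0]*d; y=(v-K[1,2])/K[1,1]*d
    p=np.stack([x,-y,-d],-1).reshape(-1,3)[d.ravel()>0]
    return p@P[:3,:3].T+P[:3,3]
E
python3 - <<'E'
from h import *; import cv2
im=cv2.imread("pics/scene.png")[180:300,220:420]; cv2.imwrite("pics/crop.png",cv2.resize(im,None,fx=4,fy=4,interpolation=2)[:, :800])
for c in("scene","top"):
    w=cloud(np.load(c+".npy"),c)
    for nm,ctr in(("sw",(.562,.19)),("st",(.555,-.17))):
        m=(np.hypot(w[:,0]-ctr[0],w[:,1]-ctr[1])<.1)&(w[:,2]>.06)&(w[:,2]<.2); q=w[m]
        if len(q)<10: print(c,nm,len(q));continue
        mu=q[:,:2].mean(0); ax=np.linalg.svd(q[:,:2]-mu)[2][0]; ax*=-np.sign(ax[0])
        s=(q[:,:2]-mu)@ax
        print(c,nm,len(q),mu.round(4),ax.round(3),s.min().round(3),s.max().round(3))
        for a in np.arange(-.09,.09,.02):
            b=q[(s>=a)&(s<a+.02)]
            if len(b): t=b[b[:,2]>b[:,2].max()-.006]; print("  ",round(a+.01,2),t.mean(0).round(4),b[:,2].max().round(4),len(b))
E
```

```text
scene sw 332 [0.5831 0.1915] [-0.941 -0.34 ] -0.062 0.098
   -0.06 [0.634  0.2115 0.1228] 0.1255 67
   -0.04 [0.6212 0.207  0.1223] 0.1256 48
   -0.02 [0.6054 0.2007 0.1202] 0.1238 47
   0.0 [0.5868 0.1945 0.1134] 0.1168 40
   0.02 [0.5668 0.1876 0.1057] 0.1092 35
   0.04 [0.5471 0.1798 0.0986] 0.1014 30
   0.06 [0.5265 0.1728 0.0908] 0.0938 29
   0.08 [0.5086 0.1667 0.0869] 0.0909 22
scene st 523 [ 0.5651 -0.171 ] [-0.901  0.433] -0.076 0.086
   -0.08 [ 0.6304 -0.203   0.1026] 0.1057 31
   -0.06 [ 0.6178 -0.1994  0.1031] 0.1064 71
   -0.04 [ 0.5995 -0.1902  0.1027] 0.1063 66
   -0.02 [ 0.5815 -0.1818  0.1045] 0.1074 65
   0.0 [ 0.5634 -0.172   0.1039] 0.1068 68
   0.02 [ 0.5463 -0.1639  0.1044] 0.107 61
   0.04 [ 0.5278 -0.1562  0.1036] 0.1073 57
   0.06 [ 0.5113 -0.1479  0.103 ] 0.1064 60
   0.08 [ 0.4946 -0.1406  0.1044] 0.1074 44
top sw 195 [0.5656 0.1875] [-0.944 -0.329] -0.075 0.084
   -0.08 [0.6325 0.2135 0.1226] 0.1241 7
   -0.06 [0.6217 0.2086 0.123 ] 0.127 29
   -0.04 [0.6025 0.2017 0.1202] 0.123 27
   -0.02 [0.5888 0.1977 0.1158] 0.1199 24
   0.0 [0.5702 0.1884 0.113 ] 0.1147 26
   0.02 [0.5518 0.1839 0.103 ] 0.1053 24
   0.04 [0.5301 0.1755 0.0965] 0.0983 22
   0.06 [0.5076 0.1683 0.0855] 0.0896 20
   0.08 [0.4956 0.1627 0.0872] 0.0899 16
top st 168 [ 0.5546 -0.1697] [-0.901  0.434] -0.082 0.078
   -0.08 [ 0.6222 -0.2037  0.1018] 0.1046 12
   -0.06 [ 0.6083 -0.1965  0.1052] 0.1085 22
   -0.04 [ 0.5901 -0.1883  0.105 ] 0.1084 19
   -0.02 [ 0.5739 -0.1797  0.1042] 0.1074 18
   0.0 [ 0.554  -0.1689  0.1063] 0.1102 23
   0.02 [ 0.5369 -0.1617  0.1066] 0.1093 21
   0.04 [ 0.5192 -0.1529  0.1039] 0.1067 20
   0.06 [ 0.4991 -0.1443  0.1058] 0.1088 23
   0.08 [ 0.488  -0.1384  0.1044] 0.106 10
```

View pics/crop.png

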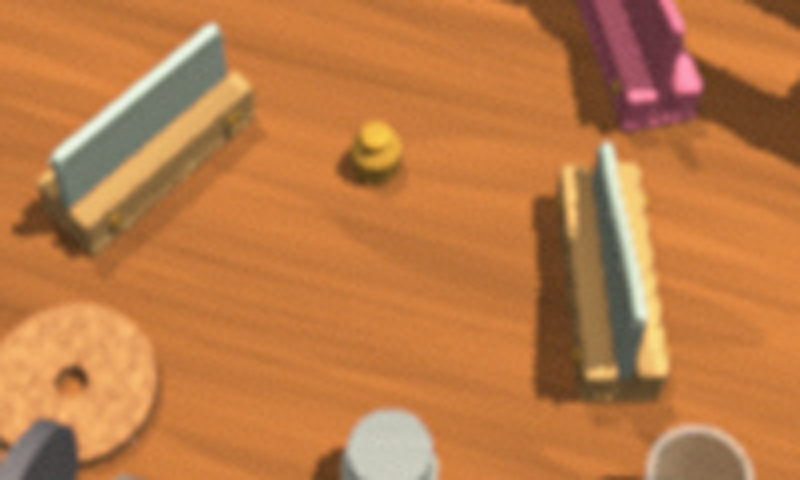

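The crop shows that the right stand (crop ~(620,260)) has a sloping glass top, while the left one (crop ~(150,110)) is level. So the swept panel is the one at world (0.563, 0.187). Its tall end is far from the robot, at (0.639, 0.214), and its low end is at (0.488, 0.160). Before moving I'll check how tall the obstacles along the path are, mainly the cone at (150,215) in the top view.

Run:
```python
from h import *
from scipy.spatial.transform import Rotation as R
w=np.vstack([cloud(np.load(c+".npy"),c) for c in("scene","top")])
for x in np.arange(.2,.75,.05):
    print(round(x,2),[(lambda q: int(1000*np.percentile(q,99)) if len(q)>3 else -1)(w[(abs(w[:,0]-x)<.025)&(abs(w[:,1]-y)<.025)&(w[:,2]<.5)][:,2]) for y in np.arange(.1,.7,.05)])
M=R.from_rotvec([-0.596,-3.085,0]).as_matrix(); print(M.round(3))
for t in [(.34,.40,.27),(.45,.30,.25),(.632,.211,.2)]: print(t,(M.T@(np.array(t)-[.242,.603,.231])*1000).round())
```

```text
0.2 [5, 5, 6, 5, 6, 47, 91, 47, 5, 393, 380, 4]
0.25 [85, 49, 4, 5, 5, 4, 102, 114, 5, 496, 405, 481]
0.3 [87, 98, 6, 6, 5, 4, 49, 125, 45, 496, 498, 495]
0.35 [47, 118, 99, 4, 5, 5, 27, 121, 188, 188, 7, 6]
0.4 [5, 118, 125, 6, 5, 5, 5, 139, 220, 219, 183, 141]
0.45 [6, 4, 6, 5, 5, 4, 5, 145, 226, 224, 193, 159]
0.5 [4, 89, 68, 5, 6, 5, 4, 145, 220, 217, 184, 146]
0.55 [6, 90, 109, 5, 5, 4, 5, 5, 191, 184, 39, 5]
0.6 [5, 47, 123, 47, 5, 5, 74, 5, 5, 5, 4, 4]
0.65 [5, 5, 123, 48, 6, 5, 8, 5, 5, 27, 30, 30]
0.7 [61, 4, 5, 86, 86, 4, 5, 5, 5, 28, 30, 29]
[[-0.928  0.372  0.   ]
 [ 0.372  0.928 -0.   ]
 [-0.     0.    -1.   ]]
(0.34, 0.4, 0.27) [-167. -152.  -39.]
(0.45, 0.3, 0.25) [-306. -204.  -19.]
(0.632, 0.211, 0.2) [-508. -219.   31.]
```

Request:
play_rows(targets=[[[0,0,-45],[0,0,0]],[[0,0,-90],[0,0,0.12]],[[-20,-20,-90],[0,0,0.24]],[[-50,-45,-90],[0,0,0.36]],[[-80,-72,-90],[0,0,0.48]],[[-110,-100,-90],[0,0,0.6]],[[-140,-127,-90],[0,0,0.72]],[[-167,-152,-90],[0,0,0.85]]], fingers=1, force=20)

```text
clock: 1.4
ee_pos: [0.341, 0.3983, 0.3215]
tcp_rot: [1.821, 2.56, 0.0]
force: [0.3, 0.1, -0.8]
gripper_width: -0.0003
gripper_force: 0.0
```

Request:
play_rows(targets=[[[-25,20,0],[0,0,0]],[[-60,47,10],[0,0,0]],[[-97,75,25],[0,0,0]],[[-134,104,45],[0,0,0]],[[-171,133,65],[0,0,0]],[[-208,162,85],[0,0,0]],[[-245,190,105],[0,0,0]],[[-273,212,120],[0,0,0]]])

```text
clock: 2.2
ee_pos: [0.6329, 0.2112, 0.2001]
tcp_rot: [-1.816, -2.564, 0.0]
force: [-0.5, 1.5, -0.1]
gripper_width: -0.0002
gripper_force: 0.0
```

Run:
```python
from h import *; import cv2
from plant import manip
from scipy.spatial.transform import Rotation as R
s=manip.sense(); p,d=imaging.capture("wrist"); T=np.eye(4);T[:3,:3]=R.from_rotvec(s["tcp_rot"]).as_matrix();T[:3,3]=s["ee_pos"]
print(T.round(4),s["force"])
cv2.imwrite("pics/wrist1.png",p[:,:,::-1])
w=cloud(d,"wrist",T@np.array(imaging.calibration("wrist")["T_tool_cam"]))
u=np.array([-.943,-.332]);n=np.array([.332,-.943]);q=w-[.563,.187,0];sl=q[:,:2]@u;la=q[:,:2]@n
m=(w[:,2]>.07)&(w[:,2]<.135)&(abs(la)<.025)&(abs(sl)<.1)
print(m.sum(), sl[m].min(),sl[m].max())
for a in np.arange(-.09,.09,.01):
    b=m&(sl>=a)&(sl<a+.01)
    if b.sum()>5:
        zt=np.percentile(w[b,2],98); t=b&(w[:,2]>zt-.004); print(round(a+.005,3),zt.round(4),np.median(la[t]).round(4),b.sum(),"exp",round(.105-.02*np.sin(np.pi*(a+.005)/.16),4))
```

```text
[[-3.319e-01  9.433e-01 -2.000e-04  6.329e-01]
 [ 9.433e-01  3.319e-01 -2.000e-04  2.112e-01]
 [-1.000e-04 -3.000e-04 -1.000e+00  2.001e-01]
 [ 0.000e+00  0.000e+00  0.000e+00  1.000e+00]] [-0.47534771  1.5193597  -0.1029192 ]
3117 -0.07861162260944032 0.08121789039223229
-0.075 0.1248 -0.0025 255 exp 0.1249
-0.065 0.1248 -0.0025 289 exp 0.1241
-0.055 0.1237 -0.0025 274 exp 0.1226
-0.045 0.1215 -0.0024 263 exp 0.1205
-0.035 0.1193 -0.0026 255 exp 0.1177
-0.025 0.1163 -0.002 234 exp 0.1144
-0.015 0.1125 -0.0025 210 exp 0.1108
-0.005 0.1094 -0.0021 197 exp 0.107
0.005 0.105 -0.0023 181 exp 0.103
0.015 0.1014 -0.0018 163 exp 0.0992
0.025 0.0974 -0.0021 150 exp 0.0956
0.035 0.0943 -0.002 138 exp 0.0923
0.045 0.091 -0.0019 137 exp 0.0895
0.055 0.0889 -0.0018 121 exp 0.0874
0.065 0.0868 -0.0018 129 exp 0.0859
0.075 0.0855 -0.0021 116 exp 0.0851
```

Request:
play_rows(targets=[[[2,-1,20],[0,0,0]],[[2,-2,45],[0,0,0]],[[2,-2,63],[0,0,0]],[[2,-2,70],[0,0,0]],[[2,-2,73],[0,0,0]],[[2,-2,76],[0,0,0]],[[2,-2,79],[0,0,0]],[[2,-2,81],[0,0,0]]])

```text
clock: 3.05
ee_pos: [0.6292, 0.2144, 0.1209]
tcp_rot: [1.814, 2.564, 0.002]
force: [0.7, 0.4, 2.4]
gripper_width: -0.0002
gripper_force: 1.0
```

Request:
play_rows(targets=[[[0,0,1],[0,0,0]],[[0,0,2],[0,0,0]],[[0,-6,2],[0,0,0]],[[0,-12,3],[0,0,0]],[[0,-18,3.5],[0,0,0]],[[0,-24,4.5],[0,0,0]],[[0,-30,5.5],[0,0,0]],[[0,-36,7],[0,0,0]]])

```text
clock: 3.85
ee_pos: [0.5941, 0.202, 0.1133]
tcp_rot: [-1.815, -2.564, 0.0]
force: [1.1, 0.7, 2.1]
gripper_width: 0.0001
gripper_force: 1.2
```

Request:
play_rows(targets=[[[0,-6,1.5],[0,0,0]],[[0,-12,3.5],[0,0,0]],[[0,-18,5.5],[0,0,0]],[[0,-24,7.5],[0,0,0]],[[0,-30,10],[0,0,0]],[[0,-36,12],[0,0,0]],[[0,-42,14.5],[0,0,0]],[[0,-48,17],[0,0,0]]])

```text
clock: 4.65
ee_pos: [0.549, 0.1861, 0.0961]
tcp_rot: [1.815, 2.564, 0.0]
force: [1.2, 0.7, 2.9]
gripper_width: -0.0
gripper_force: 1.2
```

Request:
play_rows(targets=[[[0,-6,2.5],[0,0,0]],[[0,-12,4.5],[0,0,0]],[[0,-18,6.5],[0,0,0]],[[0,-24,9],[0,0,0]],[[0,-30,10.5],[0,0,0]],[[0,-36,12.5],[0,0,0]],[[0,-42,14],[0,0,0]],[[0,-48,15.5],[0,0,0]]])

```text
clock: 5.45
ee_pos: [0.5038, 0.1701, 0.0807]
tcp_rot: [1.815, 2.564, 0.0]
force: [-0.2, 0.8, 4.0]
gripper_width: -0.0
gripper_force: 1.3
```

Request:
play_rows(targets=[[[0,-6,1],[0,0,0]],[[0,-12,1.5],[0,0,0]],[[0,-15,2],[0,0,0]],[[0,-16,2],[0,0,0]],[[0,-16,2],[0,0,0]],[[0,-16,2],[0,0,0]],[[0,-16,-1],[0,0,0]],[[0,-16,-4],[0,0,0]]])

```text
clock: 6.25
ee_pos: [0.4889, 0.1649, 0.0849]
tcp_rot: [-1.815, -2.564, 0.001]
force: [0.6, 0.1, -0.2]
gripper_width: 0.0002
gripper_force: 0.0
```

Request:
play_rows(targets=[[[0,0,-3],[0,0,0]],[[0,0,-6],[0,0,0]],[[0,0,-15],[0,0,0]],[[0,0,-40],[0,0,0]],[[0,0,-70],[0,0,0]],[[0,0,-100],[0,0,0]],[[0,0,-120],[0,0,0]],[[0,0,-120],[0,0,0]]])

```text
clock: 7.05
ee_pos: [0.4906, 0.1654, 0.2081]
tcp_rot: [1.813, 2.562, 0.006]
force: [0.3, 0.2, -0.6]
gripper_width: 0.0001
gripper_force: 0.0
```

Run:
```python
from plant import manip,imaging
import cv2
p,d=imaging.capture("scene"); cv2.imwrite("pics/end.png",p[:,:,::-1]); s=manip.sense();print(s["clock"],s["ee_pos"],s["force"])
```

```text
7.1 [0.48983942 0.1651796  0.20650894] [ 0.10646378 -0.18193594 -0.5417142 ]
```

View pics/end.png

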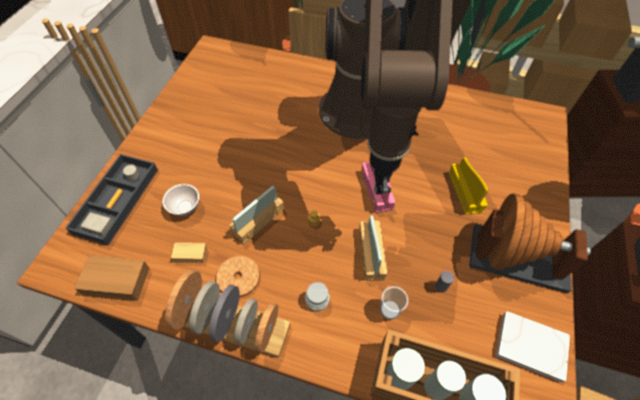

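The final view shows the tool clear above the low end, the swept panel upright at (373,245), and the weight (314,218), tumbler (394,302) and other bystanders where they were. I'm handing in.

```bash
python3 -c "
from plant import manip
print(manip.close_job())"
```

```text
the job is handed in; nothing more can be done
None
```

I traced the swept panel's top edge from its tall end to its low end with the fingers shut, at about 2–4 N, then lifted clear and handed the job in at about 7 s; the final picture shows nothing else moved, but no verdict came back.

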